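Close a tube clamp and push its locking nut snug

TASK

A steel tube lies in an open bench clamp. Swing the clamp's hinged upper half over the tube until its rubber liner just touches, swing the bolt upright into the slot of the upper half's ear, then push the black locking nut down the bolt until it bears on the ear and the liner presses snugly on the tube. Feel for it: do not crush the liner, and leave the tube where it lies and the other things on the worktop alone.

Things in the scene. Friction and masses are not known exactly. Their poses are not given: they have to be found in the camera images.
- clamp: Bench clamp fixed to the worktop: grey base plate 170 x 130 x 10 mm with aluminium saddle. Origin: centre of the plate's underside on the worktop; x along the tube, y across it, z up. The tube's axis lies along x at y = 0, z = 50 mm, carried by V-rests at x = +-62 mm. The upper half's hinge is on the +y side, the swing bolt on the -y side.
- cap_hinge (a point): Hinge axis of the upper half (runs along the clamp's x), 30 mm on the +y side of the tube's axis, 50 mm above the worktop. The hinge is stiff (0.10 N m): the upper half stays where it is left.
- cap (a joint): Angle of the upper half (aluminium, 36 mm wide along the tube), rad. 0: level, ear pointing to the clamp's -y, ear's underside at hinge height; pi/2: upright, back of the shell to +y. It starts leaning outward beyond upright, at 1.75 to 2.1. The liner first touches the tube somewhere between 0 and 0.18.
- crown (a point): Outer top of the upper half's round shell (outer radius 26.5 mm about a centre 30 mm from the hinge). Under it sits the rubber liner, springy at 30 N per mm; its thickness varies +-2.4 mm and cannot be seen. It should press on the tube with about 5 to 25 N and is crushed above 28 N.
- ear (a point): Where the bolt shall stand: in the slot, on the top face of the flat ear, 74 mm from the hinge; z is that face's normal. The ear is 8 mm thick and runs from 55 to 84 mm from the hinge; its slot is 12 mm wide, open at the free end, bottom 69 mm from the hinge. Pushing here, 1.4 N only turns the hinge; each N above that puts 2.5 N on the liner.
- bolt_pivot (a point): Pivot axis of the swing bolt (along the clamp's x), 44 mm on the -y side of the tube's axis, 20 mm above the worktop. The pivot is stiff (0.12 N m): the bolt stays where it is left.
- bolt (a joint): Angle of the swing bolt (steel rod, 8 mm in diameter), rad: 0 upright, positive leaning outward to the clamp's -y; starts at 0.6 to 0.95. It meets the slot's bottom at about -0.02.
- nut (a joint): How far the locking nut has been pushed down the bolt, m: 0 top of its travel, at most 0.034. At 0 its underside is 66 mm from the bolt's pivot. It slides stiffly (8 N along the bolt) and stays where it is left, holding the clamp closed. Once it bears on the ear the push rises above 8 N; 13 to 18 N in all is snug.
- nut_top (a point): Centre of the flat top of the locking nut. The nut is a black ribbed knob 26 mm in diameter with a steel flange 30 mm in diameter and 5 mm thick at its foot, 34 mm tall in all; z of this point points up along the bolt.
- tube: Loose steel tube, 32 mm in diameter, 220 mm long, lying in the V-rests; origin at its middle on its axis, x along it.
- sample_cup: Bystander: sample cup with a screw lid, 62 mm in diameter, 68 mm tall; origin under its foot.
- dropper_bottle: Bystander: white dropper bottle, 30 mm in diameter, 78 mm tall; origin under its foot.
- timer: Bystander: bench timer lying on its back, 62 x 66 x 18 mm; origin under its middle.

How it is judged:
By the outcome, as a careful person would: the job done as asked, in the order asked, and still so for the second after the job is handed in, with the robot touching nothing.
It also fails if it takes over 42 s, if anything falls off the work surface, if the arm or the gripper's body presses on something with over 40 N, if the wrist force passes 120 N, or if a joint passes its speed limit or range.

ROBOT

A 6-joint arm with a two-finger parallel gripper is mounted at the origin on the work surface; the furniture and walls round the work are solid. World frame = base frame: x ahead of the robot, y to its left, z up, the work surface at z = 0. Lengths are in mm, angles in rad, forces in N, time in s.
With the tool pointing down it reaches from about 350 to 975 mm from the base axis. Payload 7.1 kg.
Tool frame: the origin (TCP) lies between the finger pads; the fingertips stand 17 mm ahead of it and the grasp point (between the pads) lies 2 mm behind it (tip_reach is the y of the fingertips in the tool frame, in mm); y points along the fingers, x is the direction in which the jaws open and shut, and the axes are right-handed (so a half turn about y gives the same grasp; the last joint's range is limited). The gripper opens to 88 mm and grips with 3 to 60 N. Pads are 20 mm wide; open, the fingers measure 115 mm over their backs; the gripper's body (75 mm by 178 mm) begins 61 mm behind the grasp point.
Start: joints at [-1.13, 0.423, 1.63, -0, 1.089, -0.019], TCP at [277.37, -560.063, 239.675] pointing down, gripper open.
Joint ranges: [-3, 3], [-0.9, 2.11], [0.09, 2.58], [-1.31, 4.45], [0.11, 2.69], [-2.54, 2.54]. Speed limits (rad/s): [2.39, 2.39, 3.01, 3.14, 3.14, 3.14].

INTERFACE

Orientations are given as a rotation vector (axis times angle).
In Python, from workcell import get_obs, get_image, camera_model, close_job, silhouettes, tip_of, tip_reach gives the robot as it stands. The module is installed in compiled form; this text tells all that it offers.
- The arm moves only by the tool arm_command, never from a script. Its argument "targets" is a list of rows, each a list of 4 numbers: the shift along the tool's x, y, z in mm, then the turn about the tool's y in rad. A call has 1 to 20 rows; each row shifts and turns the commanded pose from where the row before left it, along the tool's axes as they then stand; what a row does not reach is not made up. A row lasts 1/12 s, in which the tool goes at most 41.7 mm and 7.16 degrees, less where a joint would pass 70% of its speed; a pose out of reach is approached as far as the arm can. A call is refused whole if a number of a shift passes 41.7 or a number of a turn 0.125, either way. A call with a gripper value outside its range is refused whole. "gripper" is the opening in per cent of the stroke, from 0 (shut) to 100 (fully open), set as the call begins (left out, the last holds). The fingers move at their own pace and stop on an object; the grip force is fixed at half the most. Time passes only in rows, so rows that do not move let the fingers close. It gives the time, the measured TCP pose, the force and the opening at its end, in the units of the state.
- get_obs(): the state, without advancing time (a new reading comes with each control period).
- get_image(name): name is "scene" or "side" or "wrist"; returns the picture (400x640x3 uint8, blue, green, red); there is no depth.
- camera_model(name): a dict with "mtx" (3x3 intrinsics, pixels), "position" and "orientation" of the camera in the world. Camera axes: x right, y up, looking along -z (the intrinsics and any distortion apply to the point x, -y, -z); pixel columns grow to the right and rows downward; lengths in mm; the calibration is good to about 2 mm. A picture is of the moment at which its call begins: read the wrist's pose just before it. camera_model takes no time and is no camera call; for the wrist camera it gives the pose at the moment of the call.
- close_job(): hands the job in, once; it reports no verdict.
Trained networks look in the newest picture that a camera, given by its name, has taken for a name from the list of things; names that differ only in an ending like _2 or _b are one class to them, and where a whole thing is asked for, a point or a joint stands for the part that bears it (a point fixed in the world has none). Each returns a list of dicts, best first, with "conf" (0 to 1); they miss things now and then, are a little off and sometimes report something else, mostly with a low value. They report only what shows in the picture. A call takes as long as a camera call.
- silhouettes(camera, thing): "pixels" (400x640 bool, what is visible of it) and "at" ([column, row] in pixels, amid what is visible of it).
- tip_of(camera, thing): "at" ([column, row] in pixels: a listed point, or the origin of a listed thing).
The state is a dict: "t": time; "qpos": joint angles; "qvel": joint speeds; "joint_torque": joint torques, N m; "ee_pos": TCP position; "orientation": TCP orientation; "ft_force": force on the tool from outside, world axes, zero at the start; "moment": the same for the moment, N m; "width": finger opening in mm.
Only numpy, scipy, OpenCV 4.12 (cv2) and the standard library are available. Lean on these libraries where they do the work, as an engineer would, in place of code of your own. Each camera call takes 0.05 s, during which the arm holds its last target. There are 200 camera calls.

## Working session

There is one attempt and no reset: what is moved stays moved. The work goes in short steps, Python scripts to look and compute and a tool call to move; the robot and the scene stay as the last step left them, time stands still between calls to the robot, and variables do not carry over. Pictures are saved under pics/ and viewed, about 8 in all and at most 12, crops included, and the job is handed in when it is done.

Besides the shell and the picture viewer there is one more tool, called after "Request:" as name([rows], argument=value, ...), one row to a line, values as JSON. arm_command: Moves the arm, as the interface text tells. Its arguments: {"type":"object","properties":{"targets":{"type":"array","items":{"type":"array","items":{"type":"number"}}},"gripper":{"type":"number"}},"required":["targets"]}

```bash
mkdir -p pics
cat > h.py <<'E'
import numpy as np, cv2
from scipy.spatial.transform import Rotation as R
from workcell import *
def cam(n):
    m=camera_model(n); o=np.array(m['orientation'],float)
    Rm=o if o.shape==(3,3) else R.from_rotvec(o).as_matrix()
    return np.array(m['mtx'],float),np.array(m['position'],float),Rm,m
def proj(c,P):
    K,p,Rm,_=c; q=(np.atleast_2d(P)-p)@Rm; q=q*[1,-1,-1]
    u=q@K.T; return u[:,:2]/u[:,2:]
def ray(c,uv):
    K,p,Rm,_=c; d=np.linalg.inv(K)@[uv[0],uv[1],1]; d=Rm@(d*[1,-1,-1]); return p,d/np.linalg.norm(d)
def onplane(c,uv,z):
    p,d=ray(c,uv); return p+d*(z-p[2])/d[2]
E
python3 - <<'E'
from h import *
o=get_obs(); print({k:np.round(v,3).tolist() for k,v in o.items()})
ims=[]
for n in ['scene','side','wrist']:
    im=get_image(n); c=cam(n); print(n,c[3])
    ims.append(im)
    for t in ['clamp','cap_hinge','crown','ear','bolt_pivot','nut_top','tube']:
        r=tip_of(n,t)[:2]; print(n,t,[(np.round(x['at'],1).tolist(),round(x['conf'],2)) for x in r])
cv2.imwrite('pics/a.png',ims[0]);cv2.imwrite('pics/b.png',ims[1])
cv2.imwrite('pics/c.png',ims[2])
E
```

```text
{'t': 0.0, 'qpos': [-1.13, 0.424, 1.631, -0.0, 1.089, -0.019], 'qvel': [-0.001, 0.0, 0.0, 0.001, 0.001, 0.0], 'joint_torque': [0.002, -54.463, -27.367, 0.064, 0.023, -0.0], 'ee_pos': [277.165, -559.61, 238.91], 'orientation': [-1.391, 0.865, -0.863], 'ft_force': [-0.261, 0.339, 0.102], 'moment': [-0.037, 0.002, 0.05], 'width': 87.569}
scene {'mtx': array([[473.14387638,   0.        , 327.63590778],
       [  0.        , 473.14387638, 192.26972029],
       [  0.        ,   0.        ,   1.        ]]), 'position': array([    9.71114064, -1033.92164209,   766.38908226]), 'orientation': array([ 1.04591455, -0.21568513, -0.39278877])}
scene clamp [([337.5, 214.1], 0.79)]
scene cap_hinge [([337.8, 193.7], 0.78)]
scene crown [([333.8, 183.6], 0.51)]
scene ear []
scene bolt_pivot [([336.6, 216.0], 0.56), ([337.1, 183.9], 0.28)]
scene nut_top [([333.2, 210.7], 0.36)]
scene tube [([341.5, 198.6], 0.74)]
side {'mtx': array([[415.14068338,   0.        , 316.31073036],
       [  0.        , 415.14068338, 202.03196647],
       [  0.        ,   0.        ,   1.        ]]), 'position': array([ 469.96771404, -777.51262078,  687.91185079]), 'orientation': array([ 0.95954297, -0.00559115, -0.05480916])}
side clamp [([327.8, 232.3], 0.89)]
side cap_hinge [([329.8, 207.2], 0.69)]
side crown [([336.5, 193.5], 0.97), ([319.5, 234.6], 0.31)]
side ear [([334.5, 177.6], 0.9)]
side bolt_pivot [([321.6, 233.2], 0.63)]
side nut_top [([309.3, 231.8], 0.59)]
side tube [([336.0, 216.5], 0.58), ([335.4, 195.8], 0.52)]
wrist {'mtx': array([[324.08690939,   0.        , 321.66271497],
       [  0.        , 324.08690939, 197.80824047],
       [  0.        ,   0.        ,   1.        ]]), 'position': array([ 341.58763179, -528.71125837,  385.12727386]), 'orientation': array([-0.23796533,  0.14761384, -1.10389493])}
wrist clamp []
wrist cap_hinge []
wrist crown []
wrist ear []
wrist bolt_pivot []
wrist nut_top []
wrist tube []
```

Run:
```python
import cv2,numpy as np
a=cv2.imread('pics/a.png')[100:300,200:480];b=cv2.imread('pics/b.png')[100:300,180:460]
f=lambda x:cv2.resize(x,None,fx=2.0,fy=2.0,interpolation=cv2.INTER_CUBIC)
cv2.imwrite('pics/ab.png',np.vstack([cv2.resize(a,None,fx=1.4,fy=1.4),cv2.resize(b,None,fx=1.4,fy=1.4)]))
cv2.imwrite('pics/side2.png',cv2.resize(cv2.imread('pics/b.png')[90:310,190:470],None,fx=2.7,fy=2.7,interpolation=cv2.INTER_CUBIC))
```

```text
(no output)
```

View pics/a.png

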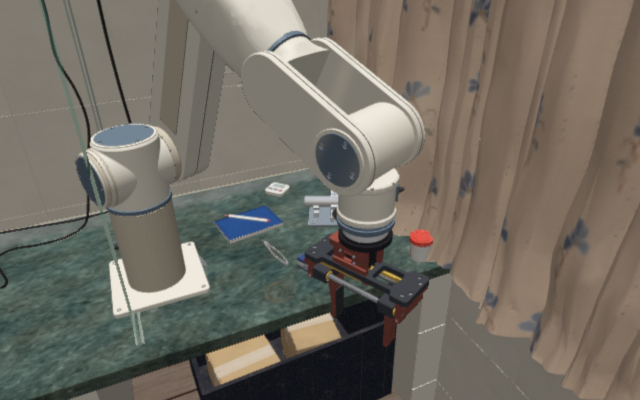

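View pics/side2.png

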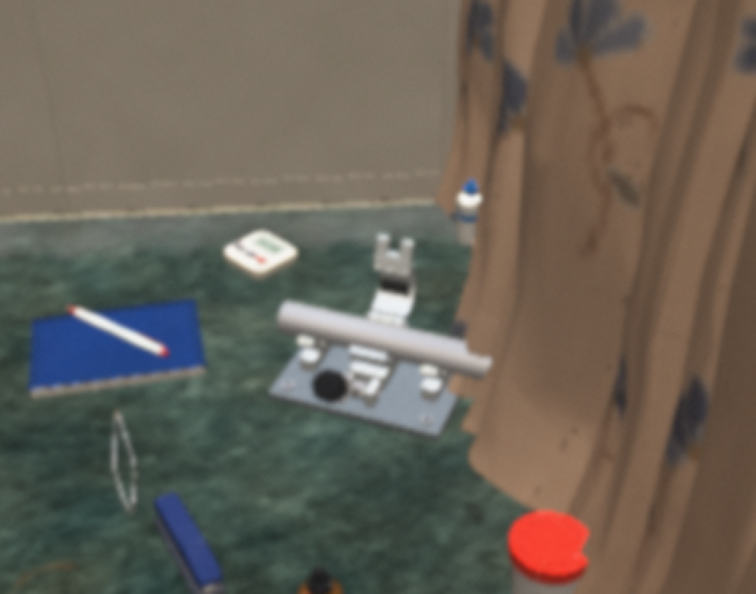

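```bash
cat > model.py <<'E'
from h import *
from scipy.optimize import least_squares
def pts(a,b,nut=0):
    e=np.array([0,-np.cos(a),np.sin(a)]);n=np.array([0,np.sin(a),np.cos(a)]);d=np.array([0,-np.sin(b),np.cos(b)])
    H=np.array([0,30,50.]);P=np.array([0,-44,20.])
    return dict(clamp=[0,0,0],cap_hinge=H,crown=H+30*e+26.5*n,ear=H+74*e+8*n,bolt_pivot=P,nut_top=P+(100-nut)*d,tube=[0,0,50],
      tl=[-110,0,50],tr=[110,0,50],c1=[-85,-65,10],c2=[85,-65,10],earL=H+84*e+[-18,0,0],earR=H+84*e+[18,0,0])
def toW(p,q):
    c,s=np.cos(p[2]),np.sin(p[2]); q=np.atleast_2d(q); return np.c_[p[0]+c*q[:,0]-s*q[:,1],p[1]+s*q[:,0]+c*q[:,1],q[:,2]]
def fit(obs,p0):
    # obs: list of (cam, name, uv, weight)
    def f(p):
        P=pts(p[3],p[4]); return np.concatenate([(proj(c,toW(p,P[n]))[0]-uv)*w for c,n,uv,w in obs])
    return least_squares(f,p0,loss='soft_l1'),f
E
python3 - <<'E'
from model import *
c=cam('side'); s=lambda u,v:np.array([190+u/2.7,90+v/2.7])
print(onplane(c,(327.8,232.3),0))
for k,uv in dict(cup=s(548,600),dropper=s(466,245),timer=s(260,255),tubeR=s(488,362),tubeL=s(285,318)).items(): print(k,onplane(c,uv,50 if 'tube' in k else 0).round(0))
o=[(c,'clamp',(327.8,232.3),1),(c,'cap_hinge',(329.8,207.2),.5),(c,'crown',(336.5,193.5),1),(c,'ear',(334.5,177.6),1),(c,'bolt_pivot',(321.6,233.2),1),(c,'nut_top',(309.3,231.8),1),
(c,'c1',s(272,392),1),(c,'c2',s(437,431),1),(c,'tl',s(287,316),1),(c,'tr',s(486,362),1)]
r,f=fit(o,[480,-60,-.2,1.9,.8]);print(r.x.round(3),r.cost);print(f(r.x).reshape(-1,2).round(1))
P=pts(r.x[3],r.x[4]);[print(k,toW(r.x,P[k]).round(0)) for k in P]
E
```

```text
[528.009296   63.3542401   0.       ]
cup [ 645. -209.    0.]
dropper [654. 307.   0.]
timer [417. 305.   0.]
tubeR [632.  27.  50.]
tubeL [447. 110.  50.]
[ 529.397   73.937  -19.26    89.769 -467.133] 36.6485943606152
[[ 0.2 -2.6]
 [ 1.   0.4]
 [-0.7  0.6]
 [ 0.5  2.9]
 [ 0.6  0.7]
 [23.4  0.2]
 [-2.4 -0.3]
 [ 0.2 -0. ]
 [-7.6 -0.7]
 [-0.3 -0.8]]
clamp [[529.  74.   0.]]
cap_hinge [[541. 101.  50.]]
crown [[554. 131.  73.]]
ear [[551. 124. 120.]]
bolt_pivot [[512.  34.  20.]]
nut_top [[545. 109. -37.]]
tube [[529.  74.  50.]]
tl [[429. 118.  50.]]
tr [[630.  30.  50.]]
c1 [[426.  48.  10.]]
c2 [[581. -20.  10.]]
earL [[533. 126. 132.]]
earR [[566. 112. 132.]]
```

Run:
```python
from model import *
c=cam('side'); s=lambda u,v:np.array([190+u/2.7,90+v/2.7])
o=[(c,'clamp',(327.8,232.3),1),(c,'cap_hinge',(329.8,207.2),.5),(c,'crown',(336.5,193.5),1),(c,'ear',(334.5,177.6),1),(c,'bolt_pivot',(321.6,233.2),1),(c,'nut_top',(309.3,231.8),1),
(c,'c1',s(272,392),1),(c,'c2',s(437,431),1),(c,'tr',s(486,362),1)]
P=None
def f(p):
    P=pts(p[3],p[4]); return np.concatenate([(proj(q,toW(p,P[n]))[0]-uv)*w for q,n,uv,w in o])
r=least_squares(f,[529,70,-.41,1.9,.8],bounds=([400,0,-.8,1.7,.55],[650,150,0,2.15,1]),loss='soft_l1')
print(r.x.round(3),r.cost);print(f(r.x).reshape(-1,2).round(1).tolist())
P=pts(r.x[3],r.x[4]);[print(k,toW(r.x,P[k]).round(0)) for k in P]
ob=get_obs();print(R.from_rotvec(ob['orientation']).as_matrix().round(3)); w=cam('wrist');print(w[2].round(3))
Rt=R.from_rotvec(ob['orientation']).as_matrix(); print('cam in tool',Rt.T@(w[1]-ob['ee_pos']),(Rt.T@w[2]).round(3))
```

```text
[ 5.29394e+02  7.43500e+01 -4.23000e-01  1.78700e+00  8.70000e-01] 7.627888892339368
[[0.2, -2.7], [1.0, 0.4], [-0.5, 0.5], [0.6, 3.0], [0.4, 0.5], [0.6, 0.1], [-2.6, -0.8], [-0.2, 0.1], [-0.4, -0.6]]
clamp [[529.  74.   0.]]
cap_hinge [[542. 102.  50.]]
crown [[555. 131.  74.]]
ear [[551. 123. 121.]]
bolt_pivot [[511.  34.  20.]]
nut_top [[480. -35.  84.]]
tube [[529.  74.  50.]]
tl [[429. 119.  50.]]
tr [[630.  29.  50.]]
c1 [[425.  50.  10.]]
c2 [[580. -20.  10.]]
earL [[533. 126. 132.]]
earR [[566. 111. 132.]]
[[ 0.444  0.     0.896]
 [-0.896 -0.     0.444]
 [ 0.    -1.     0.   ]]
[[ 0.444  0.865  0.235]
 [-0.896  0.428  0.117]
 [ 0.    -0.263  0.965]]
cam in tool [   0.39073163 -145.39864004   71.46553318] [[ 1.    -0.    -0.   ]
 [ 0.     0.263 -0.965]
 [ 0.     0.965  0.263]]
```

Run:
```python
from model import *
c=cam('side'); s=lambda u,v:np.array([190+u/2.7,90+v/2.7])
for uv in [(440,172),(440,195),(465,310),(460,330),(468,450),(500,490),(560,512)]: print(uv,onplane(c,s(*uv),0).round(0))
b=cv2.imread('pics/b.png'); cv2.imwrite('pics/b2.png',cv2.resize(b,(800,500)))
```

```text
(440, 172) [645. 484.   0.]
(440, 195) [638. 425.   0.]
(465, 310) [635. 179.   0.]
(460, 330) [625. 145.   0.]
(468, 450) [607. -36.   0.]
(500, 490) [627. -88.   0.]
(560, 512) [ 673. -117.    0.]
```

View pics/b2.png

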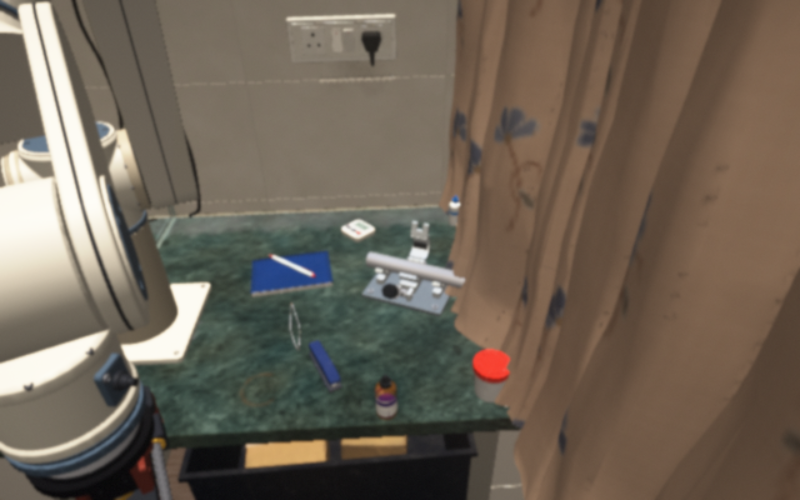

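Request:
arm_command([
  [-23.1, 0, 23.4, 0],
  [-23.1, 0, 23.4, 0],
  [-23.1, 0, 23.4, 0],
  [-23.1, 0, 23.4, 0],
  [-23.1, 0, 23.4, 0],
  [-23.1, 0, 23.4, 0],
  [-23.1, 0, 23.4, 0],
  [-23.1, 0, 23.4, 0],
  [-23.1, 0, 23.4, 0],
  [-23.1, 0, 23.4, 0],
  [-23.1, 0, 23.4, 0],
  [-23.1, 0, 23.4, 0],
  [-23.1, 0, 23.4, 0],
  [-23.1, 0, 23.4, 0],
  [-23.1, 0, 23.4, 0],
  [-23.1, 0, 23.4, 0],
  [-23.1, 0, 23.4, 0],
  [-23.1, 0, 23.4, 0],
  [0, 0, 0, 0],
], gripper=0)

```text
t: 2.78
ee_pos: [472.0, 3.5, 240.1]
orientation: [-1.391, 0.86, -0.862]
ft_force: [0.3, -0.4, 0.4]
width: 0.4
```

```bash
cat > look.py <<'E'
from model import *
def look(cams,names,pic=None):
    o=[]
    for n in cams:
        c=cam(n); im=get_image(n)
        if pic and n==cams[0]: cv2.imwrite(pic,im)
        for t in names:
            r=tip_of(n,t)
            if r and r[0]['conf']>.3: o.append((c,t,np.array(r[0]['at'],float),1,n)); 
    return o
def solve(o,x0,free,nut=0):
    x0=np.array(x0,float)
    lo=np.array([480,30,-.6,-.05,-.1]);hi=np.array([580,120,-.25,2.2,1.05])
    def f(q):
        p=x0.copy();p[free]=q;P=pts(p[3],p[4],nut)
        return np.concatenate([(proj(c,toW(p,P[t]))[0]-uv)*w*(.7 if n!='wrist' else 1) for c,t,uv,w,n in o])
    r=least_squares(f,x0[free],bounds=(lo[free],hi[free]),loss='soft_l1');p=x0.copy();p[free]=r.x
    for (c,t,uv,w,n),e in zip(o,f(r.x).reshape(-1,2)): print(n,t,e.round(1))
    print('pose',p.round(3).tolist()); return p
E
python3 - <<'E'
from look import *
c=cam('scene')
for uv in [(430,222),(440,240),(450,263)]: print(onplane(c,uv,0).round(0))
ob=get_obs();print(ob['t'],ob['ee_pos'],ob['width'],ob['ft_force'],ob['qpos'])
o=look(['wrist','side'],['clamp','cap_hinge','crown','ear','bolt_pivot','nut_top','tube'],'pics/w1.png')
p=solve(o,[529.4,74,-.423,1.79,.87],[0,1,2,3,4])
P=pts(p[3],p[4]);[print(k,toW(p,P[k]).round(0)) for k in P]
E
```

```text
[767. -81.   0.]
[ 738. -170.    0.]
[ 699. -266.    0.]
2.7833 [472.00874026   3.49515934 240.09555527] 0.37307015824685813 [ 0.32828193 -0.42461537  0.3596001 ] [-1.85667304e-02  1.95715736e-01  1.95907606e+00  1.46700705e-03
  9.84915232e-01  1.08798082e+00]
wrist clamp [-0.5  0.5]
wrist cap_hinge [1.3 0.8]
wrist crown [-1.5 -3.3]
wrist ear [ 1.6 -0.4]
wrist bolt_pivot [-0.8  0.4]
wrist nut_top [ 3.1 -0.5]
wrist tube [-9.7  8.3]
side clamp [0.8 2.5]
side cap_hinge [0.8 0.2]
side crown [-0.  -1.8]
side ear [1.6 2.3]
side bolt_pivot [ 0.  -0.7]
side nut_top [-0.4 -0.6]
side tube [-4.3 -1.2]
pose [533.283, 71.432, -0.445, 1.772, 0.887]
clamp [[533.  71.   0.]]
cap_hinge [[546.  99.  50.]]
crown [[560. 127.  74.]]
ear [[556. 119. 121.]]
bolt_pivot [[514.  32.  20.]]
nut_top [[481. -38.  83.]]
tube [[533.  71.  50.]]
tl [[434. 119.  50.]]
tr [[633.  24.  50.]]
c1 [[429.  49.  10.]]
c2 [[582. -24.  10.]]
earL [[537. 121. 132.]]
earR [[570. 106. 132.]]
```

View pics/w1.png

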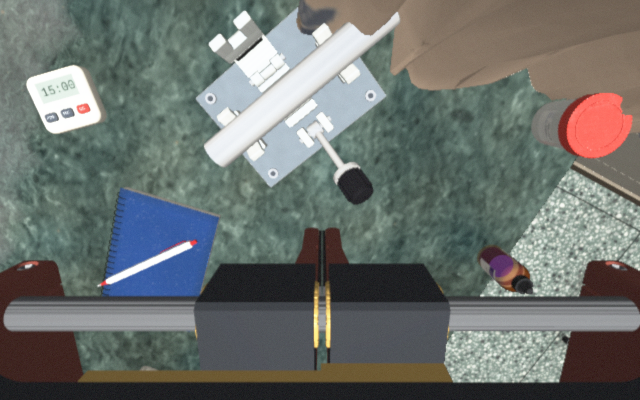

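Request:
arm_command([
  [0, 0, 0, -0.1245],
  [0, 0, 0, -0.1245],
  [0, 0, 0, -0.1245],
  [0, 0, 0, -0.1245],
  [0, 0, 0, -0.1245],
  [0, 0, 0, -0.1245],
  [0, 0, 0, -0.1245],
  [0, 0, 0, -0.1245],
  [0, 0, 0, -0.1245],
  [0, 0, 0, -0.1245],
  [0, 0, 0, -0.1245],
  [0, 0, 0, -0.1245],
  [0, 0, 0, -0.1245],
  [0, 0, 0, -0.1245],
  [0, 0, 0, -0.1245],
  [0, 0, 0, -0.1245],
  [0, 0, 0, -0.1245],
  [0, 0, 0, -0.1245],
  [0, 0, 0, -0.1245],
  [0, 0, 0, -0.1245],
])

```text
t: 5.25
ee_pos: [470.3, -0.5, 239.7]
orientation: [-1.291, -1.071, 1.071]
ft_force: [-0.6, -0.0, 0.5]
width: 0.5
```

```bash
cat > go.py <<'E'
import sys
from model import *
# go.py clampx clampy tipz : needed tool shift
def go(cx,cy,tz,p=[533.283,71.432,-.445]):
    ob=get_obs();T=R.from_rotvec(ob['orientation']).as_matrix();w=toW(p,[cx,cy,tz+17.])[0]
    cur=ob['ee_pos'];d=T.T@(w-cur)
    loc=(np.array(cur)-[p[0],p[1],0])@np.array([[np.cos(p[2]),-np.sin(p[2]),0],[np.sin(p[2]),np.cos(p[2]),0],[0,0,1]])
    print('t',round(ob['t'],2),'shift',d.round(1),'clamp-frame tcp',loc.round(1),'tip z',round(cur[2]-17,1),'F',np.round(ob['ft_force'],2),'toolx',T[:,0].round(3),'q6',round(ob['qpos'][5],2))
if __name__=='__main__': go(*map(float,sys.argv[1:4]))
E
python3 go.py -6 90 108
```

```text
t 5.25 shift [170.8 114.7 -65.9] clamp-frame tcp [-25.9 -92.  239.7] tip z 222.7 F [-0.58 -0.    0.5 ] toolx [0.184 0.983 0.   ] q6 -1.41
```

Request:
arm_command([
  [34.2, 0, -13.2, 0],
  [34.2, 0, -13.2, 0],
  [34.2, 0, -13.2, 0],
  [34.2, 0, -13.2, 0],
  [34.2, 0, -13.2, 0],
  [0, 29, 0, 0],
  [0, 29, 0, 0],
  [0, 29, 0, 0],
  [0, 28, 0, 0],
  [0, 0, 0, 0],
])

```text
t: 6.08
ee_pos: [564.2, 154.1, 119.5]
orientation: [-1.29, -1.06, 1.073]
ft_force: [-1.5, -0.2, 0.0]
width: 0.1
```

Run:
```python
from look import *
from go import go
go(-6,60,108)
im=[get_image(n) for n in('side','scene')]
o=look(['scene'],['cap_hinge','crown','ear','nut_top','clamp'])
for a in o: print(a[1],a[2].round(0))
print(proj(cam('scene'),toW([533.283,71.432,-.445],np.array(list(pts(1.772,.887).values())))).round(0).tolist()[:7])
cv2.imwrite('pics/m.png',np.hstack([cv2.resize(im[0][110:290,230:430],(400,360)),cv2.resize(im[1][110:290,250:450],(400,360))]))
```

```text
t 6.08 shift [-27.5  -5.3   5.4] clamp-frame tcp [ -7.7  87.9 119.5] tip z 102.5 F [-1.54 -0.22  0.03] toolx [ 0.19   0.982 -0.004] q6 -1.13
cap_hinge [341. 195.]
crown [337. 184.]
ear [337. 174.]
nut_top [338. 213.]
[[337.0, 215.0], [337.0, 196.0], [337.0, 184.0], [337.0, 172.0], [337.0, 218.0], [337.0, 213.0], [337.0, 201.0]]
```

View pics/m.png

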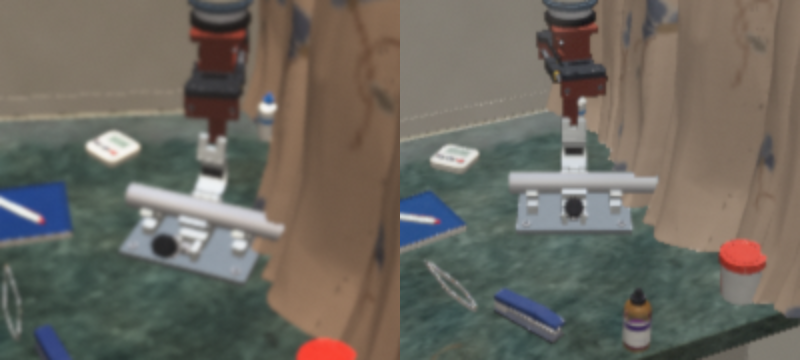

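Request:
arm_command([
  [-9.04, -3.2, 2.34, 0],
  [-9.04, -3.2, 2.34, 0],
  [-9.04, -3.2, 2.34, 0],
  [-5.9, -0.9, 1.53, 0],
  [-5.9, -0.9, 1.53, 0],
  [-5.9, -0.9, 1.53, 0],
  [-5.9, -0.9, 1.53, 0],
  [-4.6, 1.5, 1.19, 0],
  [-4.6, 1.5, 1.19, 0],
  [-4.6, 1.5, 1.19, 0],
  [-4.6, 1.5, 1.19, 0],
  [-3.95, 2.8, 1.02, 0],
  [-3.95, 2.8, 1.02, 0],
  [-3.95, 2.8, 1.02, 0],
  [-3.95, 2.8, 1.02, 0],
])

```text
t: 7.73
ee_pos: [529.6, 75.2, 120.2]
orientation: [-1.294, -1.067, 1.067]
ft_force: [0.9, 0.3, 1.0]
width: 0.5
```

Run:
```python
from look import *
from go import go
go(-4,-27,89)
o=look(['side','scene'],['cap_hinge','crown','ear'],'pics/s3.png')
p=solve(o,[533.283,71.432,-.445,.7,.887],[3])
```

```text
t 7.73 shift [-28.1  14.3   6.3] clamp-frame tcp [ -4.9   1.8 120.2] tip z 103.2 F [0.88 0.35 1.02] toolx [ 0.191  0.982 -0.   ] q6 -1.26
side cap_hinge [ 1.1 -0.9]
side crown [ 1.7 -1.1]
side ear [-1.5  1.6]
scene cap_hinge [-1.3  0.8]
scene crown [38.5 -3.8]
scene ear [-0.2 -0.7]
pose [533.283, 71.432, -0.445, 0.824, 0.887]
```

Request:
arm_command([
  [-5.6, 2.86, 1.26, 0],
  [-5.6, 2.86, 1.26, 0],
  [-5.6, 2.86, 1.26, 0],
  [-5.6, 2.86, 1.26, 0],
  [-5.6, 2.86, 1.26, 0],
  [-5.3, 2.3, 1.5, 0.085],
  [-5.3, 2.3, 1.2, 0.085],
  [-5.3, 2.3, 1.0, 0.083],
  [0, 0, 0, 0],
])

```text
t: 8.88
ee_pos: [509.3, 33.9, 98.8]
orientation: [-1.388, -0.871, 0.874]
ft_force: [-0.3, -0.4, 0.7]
width: 0.6
```

Run:
```python
from look import *
from go import go
go(0,-44,72)
o=look(['side','scene'],['crown','ear','nut_top'],'pics/s4.png')
p=solve(o,[533.283,71.432,-.445,.3,.887],[3,4])
```

```text
t 8.88 shift [ 0.2  9.8 -5.5] clamp-frame tcp [ -5.5 -44.2  98.8] tip z 81.8 F [-0.34 -0.44  0.7 ] toolx [ 0.434  0.901 -0.001] q6 -1.08
side crown [-0.4  0.1]
side ear [1.  0.5]
side nut_top [-25.8  15.3]
scene crown [0.6 0.8]
scene ear [-1.  -1.1]
scene nut_top [ -0.4 -18. ]
pose [533.283, 71.432, -0.445, 0.322, -0.1]
```

Request:
arm_command([
  [0, 2.5, -1.8, 0],
  [0, 2.5, -1.8, 0],
  [0, 1.8, -1.8, 0],
  [0, 0, 0, 0],
])

```text
t: 9.62
ee_pos: [515.7, 32.6, 92.3]
orientation: [-1.387, -0.876, 0.876]
ft_force: [-0.4, 0.5, -0.8]
width: 0.5
```

Request:
arm_command([
  [0, 0.75, 0, 0],
  [0, 0.75, 0, 0],
])

```text
t: 9.78
ee_pos: [515.6, 32.6, 91.1]
orientation: [-1.388, -0.876, 0.876]
ft_force: [-0.6, 0.0, 0.6]
width: 0.4
```

Request:
arm_command([
  [0, 0.75, 0, 0],
  [0, 0.75, 0, 0],
])

```text
t: 9.95
ee_pos: [515.4, 32.7, 89.7]
orientation: [-1.387, -0.876, 0.876]
ft_force: [0.8, -0.9, 0.4]
width: 0.7
```

Request:
arm_command([
  [0, 0.75, 0, 0],
  [0, 0.75, 0, 0],
])

```text
t: 10.12
ee_pos: [515.4, 32.7, 88.2]
orientation: [-1.387, -0.876, 0.876]
ft_force: [-0.3, -0.3, 1.0]
width: 0.4
```

Request:
arm_command([
  [0, 0.75, 0, 0],
  [0, 0.75, 0, 0],
])

```text
t: 10.28
ee_pos: [515.3, 32.7, 86.6]
orientation: [-1.387, -0.876, 0.876]
ft_force: [-0.1, -0.7, 1.4]
width: 0.6
```

Request:
arm_command([
  [0, 0.7, 0, 0],
  [0, 0.7, 0, 0],
])

```text
t: 10.45
ee_pos: [515.3, 32.7, 85.2]
orientation: [-1.387, -0.876, 0.876]
ft_force: [0.7, 0.4, 0.9]
width: 0.6
```

Run:
```python
from look import *
from go import go
go(0,-44,66)
print([(get_image('side') is None) or get_obs()['ft_force'].round(1).tolist() for _ in range(3)])
o=look(['side','scene'],['crown','ear'],'pics/s4.png')
p=solve(o,[533.283,71.432,-.445,.2,.887],[3])
```

```text
t 10.45 shift [-1.3  2.2  0.5] clamp-frame tcp [  0.5 -42.7  85.2] tip z 68.2 F [0.68 0.45 0.9 ] toolx [ 0.43   0.903 -0.   ] q6 -1.09
[[0.8, -0.5, -0.0], [0.8, -1.1, -0.4], [-0.2, -0.1, -0.3]]
side crown [-1.4 -5.8]
side ear [-0.4  0.1]
scene crown [ 0.6 -0.5]
scene ear [0.4 0.5]
pose [533.283, 71.432, -0.445, 0.187, 0.887]
```

Request:
arm_command([
  [0, 0.7, 0, 0],
  [0, 0.7, 0, 0],
])

```text
t: 11.07
ee_pos: [515.4, 32.6, 83.9]
orientation: [-1.388, -0.876, 0.876]
ft_force: [-1.5, -1.2, 1.2]
width: 0.5
```

Request:
arm_command([
  [0, 0.7, 0, 0],
  [0, 0.7, 0, 0],
])

```text
t: 11.23
ee_pos: [515.4, 32.5, 82.6]
orientation: [-1.388, -0.876, 0.876]
ft_force: [-1.6, -3.0, 6.3]
width: 0.5
```

Request:
arm_command([
  [0, -23.5, 0, 0],
  [0, -23.5, 0, 0],
  [-29.3, 0, 0, 0],
  [-29.3, 0, 0, 0],
  [-29.3, 0, 0, 0],
  [-29.3, 0, 0, 0],
  [0, 25, 0, 0],
  [0, 25, 0, 0],
  [0, 0, 0, 0],
])

```text
t: 11.98
ee_pos: [462.5, -73.2, 76.5]
orientation: [-1.384, -0.871, 0.877]
ft_force: [-1.3, 0.2, 0.2]
width: 0.4
```

Run:
```python
from look import *
from go import go
go(0,-145,62)
o=look(['side','scene','wrist'],['clamp','cap_hinge','bolt_pivot','crown','ear','nut_top'],'pics/s5.png')
p=solve(o,[533.283,71.432,-.445,.1,.887],[0,1,2,3,4])
w=cv2.imread('pics/s5.png')[140:290,230:430]
cv2.imwrite('pics/s5w.png',cv2.resize(w,(800,600)))
```

```text
t 11.98 shift [16.1 -2.5 -1.6] clamp-frame tcp [  -1.7 -161.1   76.5] tip z 59.5 F [-1.33  0.18  0.21] toolx [ 0.432  0.902 -0.001] q6 -1.31
side clamp [0.4 1.1]
side cap_hinge [ 1.7 -0.6]
side bolt_pivot [-0.8 -0.7]
side crown [ 0.8 -0.3]
side ear [1.3 1. ]
side nut_top [0.  1.5]
scene bolt_pivot [-0.8 -1. ]
wrist clamp [-1.6 -1. ]
wrist bolt_pivot [ 0.8 -0.2]
wrist ear [-0.1  0.5]
wrist nut_top [ 0.2 -0.1]
pose [533.187, 73.977, -0.429, 0.097, 0.895]
```

View pics/s5w.png

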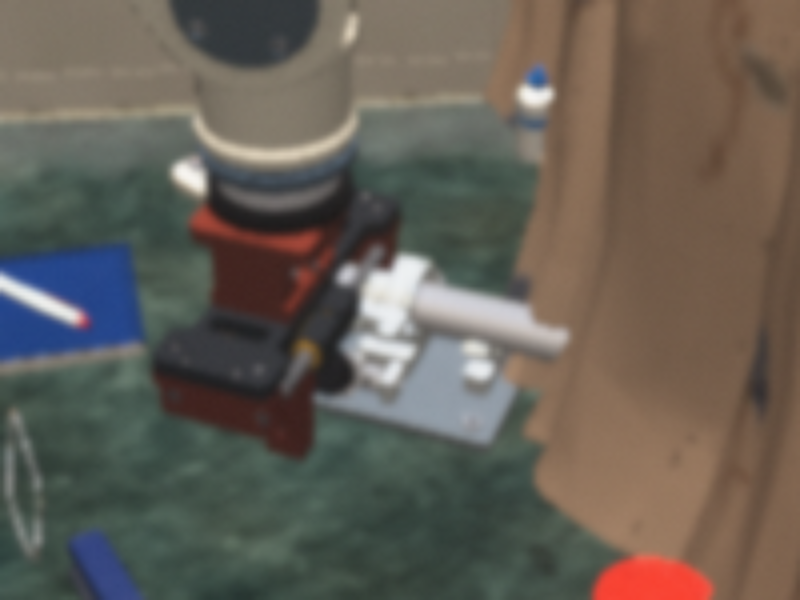

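```bash
sed -i 's/p=\[533.283,71.432,-.445\]/p=[533.187,73.977,-.429]/' go.py; python3 go.py 0 -76 90
```

```text
t 13.03 shift [ 86.2 -27.6   0.5] clamp-frame tcp [  -0.9 -162.2   79.4] tip z 62.4 F [-0.42  0.59  0.49] toolx [ 0.43   0.903 -0.   ] q6 -1.31
```

Request:
arm_command([
  [7.2, -2, 0, 0],
  [7.2, -2, 0, 0],
  [7.2, -2, 0, 0],
  [7.2, -2, 0, 0],
  [7.2, -2, 0, 0],
  [7.2, -2, 0, 0],
  [7.2, -2, 0, 0],
  [7.2, -2, 0, 0],
  [7.2, -2.5, 0, 0],
  [7.2, -3, 0, 0],
  [7.2, -3, 0, 0],
  [7, -3, 0, 0],
  [0, 0, 0, 0],
])

```text
t: 14.12
ee_pos: [503.1, 6.0, 107.6]
orientation: [-1.387, -0.878, 0.875]
ft_force: [-0.1, 0.2, 0.2]
width: 0.6
```

Run:
```python
from look import *
from go import go
go(0,-69,95)
o=look(['side','scene','wrist'],['bolt_pivot','ear','nut_top'],'pics/s6.png')
p=solve(o,[533.187,73.977,-.429,.1,.1],[3,4])
```

```text
t 14.12 shift [ 5.3 -4.4  0.9] clamp-frame tcp [  0.9 -74.3 107.6] tip z 90.6 F [-0.05  0.23  0.2 ] toolx [0.429 0.903 0.001] q6 -1.14
side bolt_pivot [ 1.  -0.9]
side ear [-0.9  0.8]
side nut_top [-0.2 -2.1]
scene bolt_pivot [-2.7 -0.4]
scene ear [ 0.7 -1.2]
scene nut_top [-0.7 -2.7]
wrist bolt_pivot [1.7 1.1]
wrist nut_top [-0.2 14.1]
pose [533.187, 73.977, -0.429, 0.146, 0.11]
```

Request:
arm_command([
  [1, -2, 0, 0],
  [1, -2, 0, 0],
  [1, 0, 0, 0],
])

```text
t: 14.97
ee_pos: [503.4, 7.4, 111.3]
orientation: [-1.388, -0.876, 0.876]
ft_force: [-1.0, -1.1, 1.5]
width: 0.9
```

Request:
arm_command([
  [0.7, 0, 0, 0],
  [0.7, 0, 0, 0],
])

```text
t: 15.13
ee_pos: [504.0, 8.7, 111.1]
orientation: [-1.388, -0.876, 0.876]
ft_force: [-1.1, -0.9, 0.5]
width: 0.2
```

Request:
arm_command([
  [0.7, 0, 0, 0],
  [0.7, 0, 0, 0],
])

```text
t: 15.3
ee_pos: [504.5, 9.9, 111.0]
orientation: [-1.387, -0.876, 0.876]
ft_force: [-1.5, -1.1, 0.9]
width: 0.0
```

Request:
arm_command([
  [0.7, 0, 0, 0],
  [0.7, 0, 0, 0],
])

```text
t: 15.47
ee_pos: [505.2, 11.3, 110.9]
orientation: [-1.387, -0.876, 0.876]
ft_force: [-1.2, -0.7, 1.6]
width: 0.7
```

Request:
arm_command([
  [0.7, 0, 0, 0],
  [0.7, 0, 0, 0],
])

```text
t: 15.63
ee_pos: [505.8, 12.5, 111.0]
orientation: [-1.387, -0.876, 0.876]
ft_force: [-0.8, -2.7, 0.6]
width: 0.4
```

Request:
arm_command([
  [0.7, 0, 0, 0],
  [0.7, 0, 0, 0],
])

```text
t: 15.8
ee_pos: [506.4, 13.8, 110.9]
orientation: [-1.387, -0.876, 0.876]
ft_force: [-0.9, -1.1, 0.4]
width: 0.7
```

Run:
```python
from look import *
from go import go
go(0,-65,95)
o=look(['side','scene'],['bolt_pivot','ear','nut_top','crown'])
p=solve(o,[533.187,73.977,-.429,.1,.05],[3,4])
im=get_image('scene'); cv2.imwrite('pics/s7.png',cv2.resize(im[150:250,270:410],(770,550),interpolation=cv2.INTER_CUBIC))
```

```text
t 15.8 shift [ 0.9 -1.1  0.7] clamp-frame tcp [  0.7 -65.9 110.9] tip z 93.9 F [-0.91 -1.07  0.35] toolx [0.43  0.903 0.   ] q6 -1.12
side bolt_pivot [ 0.4 -0.2]
side ear [-1.6  1.6]
side nut_top [-2. -0.]
side crown [ 1.8 -1. ]
scene bolt_pivot [ 0.2 -1.4]
scene ear [ 0. -0.]
scene nut_top [ 2.  -0.7]
scene crown [ 0.4 -0.9]
pose [533.187, 73.977, -0.429, 0.07, 0.231]
```

View pics/s7.png

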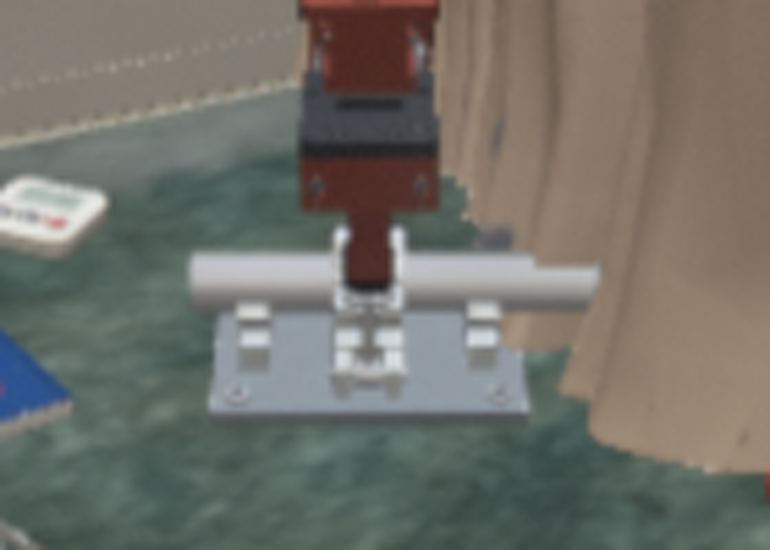

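Request:
arm_command([
  [0.7, 0, 0, 0],
  [0.7, 0, 0, 0],
])

```text
t: 16.52
ee_pos: [506.9, 14.9, 111.0]
orientation: [-1.387, -0.876, 0.876]
ft_force: [-1.3, -2.1, 1.3]
width: 0.4
```

Request:
arm_command([
  [0.7, 0, 0, 0],
  [0.7, 0, 0, 0],
])

```text
t: 16.68
ee_pos: [507.5, 16.2, 111.0]
orientation: [-1.387, -0.876, 0.876]
ft_force: [-1.8, -3.2, 2.8]
width: 0.4
```

Request:
arm_command([
  [0.5, 0, 0, 0],
  [0.5, 0, 0, 0],
])

```text
t: 16.85
ee_pos: [507.8, 16.9, 111.0]
orientation: [-1.387, -0.875, 0.877]
ft_force: [-2.3, -6.2, 4.8]
width: 0.6
```

Request:
arm_command([
  [-6, 0, 0, 0],
  [-10, -10, 0, 0],
  [-10, -25, 0, 0],
  [0, -10, 0, 0],
  [0, 0, 0, 0],
])

```text
t: 17.27
ee_pos: [498.4, -6.9, 158.6]
orientation: [-1.391, -0.879, 0.871]
ft_force: [0.3, 0.9, 0.2]
width: 0.3
```

Run:
```python
from look import *
from go import go
o=look(['side','scene','wrist'],['clamp','bolt_pivot','ear','nut_top','crown'])
p=solve(o,[533.187,73.977,-.429,.1,.0],[0,1,2,3,4])
n=[q for q in o if q[1]=='nut_top']
if len(n)>1:
    f=lambda X:np.concatenate([(proj(c,X)[0]-uv) for c,t,uv,w,_ in n]);r=least_squares(f,[515,35,120]);print('nut tri',r.x.round(1),r.fun.round(1))
print('nut model',toW(p,pts(p[3],p[4])['nut_top']),toW([533.187,73.977,-.429],[0,-42,120]))
go(0,-41,126)
im=get_image('side'); cv2.imwrite('pics/s8.png',cv2.resize(im[150:260,260:420],(800,550),interpolation=cv2.INTER_CUBIC))
```

```text
side clamp [-1.   0.1]
side bolt_pivot [-0.3 -1.6]
side ear [-1.3  0.8]
side nut_top [ 0.4 -3.8]
side crown [31.3 10.4]
scene clamp [0.3 1.5]
scene bolt_pivot [-0.9  0.2]
scene ear [ 0.5 -0.6]
scene nut_top [ -2.7 -10.5]
scene crown [ 0.1 -1.5]
wrist clamp [-0.6 -0.1]
wrist bolt_pivot [ 0.8 -3.5]
wrist nut_top [-0.2  6.3]
wrist crown [ 0.1 -0.1]
pose [533.448, 73.266, -0.494, 0.164, 0.023]
nut tri [520.   35.8  89.1] [ 4.1  4.1 -1.7 -6.8 -0.6 -1. ]
nut model [[511.52145591  32.52802475 119.97436764]] [[515.71661161  35.78294903 120.        ]]
t 18.17 shift [47.1 13.   1.1] clamp-frame tcp [  0.3 -88.2 156. ] tip z 139.0 F [ 0.79 -0.3   0.1 ] toolx [0.43  0.903 0.   ] q6 -1.16
```

View pics/s8.png

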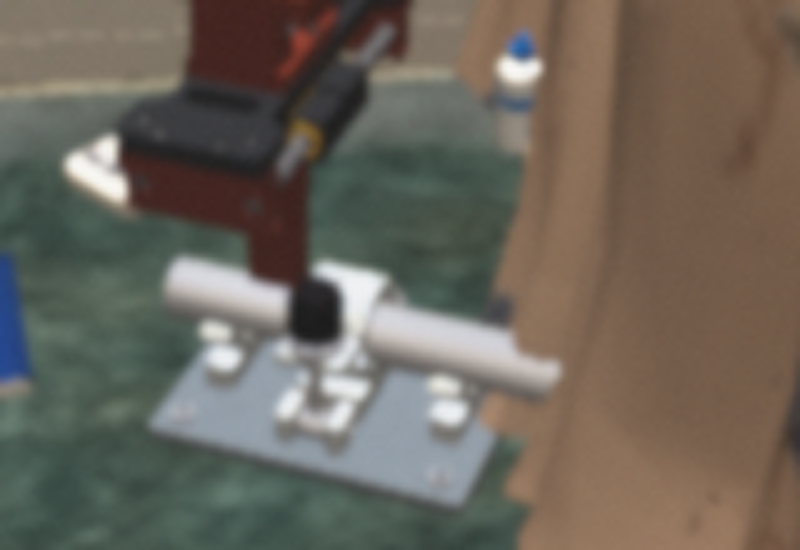

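```bash
python3 - <<'E'
from look import *
c=cam('side'); p=[533.187,73.977,-.429]
# knob silhouette: left 288, right 345, bottom flange ~345 -> compare with model
for nm,q in dict(top=[0,-42,120],base=[0,-42,86],piv=[0,-44,20]).items():
    u=proj(c,toW(p,q))[0]; print(nm,((u-[260,150])*5).round(0))
for y in (-46,-42,-38):
    print(y,((proj(c,toW(p,[0,y,120]))[0]-[260,150])*5).round(0))
for n in('side','wrist','scene'):
    get_image(n); r=silhouettes(n,'nut')
    cc=cam(n)
    for s in r[:1]:
        v,u=np.where(s['pixels']);print(n,round(s['conf'],2),len(u),'u',u.min(),u.max(),'v',v.min(),v.max(),'c',u.mean().round(1),v.mean().round(1))
        # predicted knob silhouette from model
        th=np.linspace(0,2*np.pi,40)
        def sil(y): 
            P=[];
            for z,rr in((120,13),(91,13),(91,15),(86,15)): P+= [[rr*np.cos(t),y+rr*np.sin(t),z] for t in th]
            q=proj(cc,toW(p,P)); return [*q.min(0).round(1),*q.max(0).round(1)]
        for y in(-46,-42,-38): print('  model',y,sil(y))
E
python3 go.py 0 -42 126
```

```text
top [317. 254.]
base [317. 311.]
piv [317. 419.]
-46 [314. 259.]
-42 [317. 254.]
-38 [320. 250.]
side 0.69 170 u 317 328 v 206 222 c 323.0 214.3
  model -46 [np.float64(316.7), np.float64(198.7), np.float64(329.0), np.float64(216.9)]
  model -42 [np.float64(317.3), np.float64(197.8), np.float64(329.6), np.float64(216.0)]
  model -38 [np.float64(317.9), np.float64(196.9), np.float64(330.2), np.float64(215.0)]
wrist 0.79 1864 u 363 412 v 188 239 c 387.9 213.4
  model -46 [np.float64(361.2), np.float64(193.5), np.float64(414.8), np.float64(252.0)]
  model -42 [np.float64(366.9), np.float64(193.4), np.float64(421.5), np.float64(251.9)]
  model -38 [np.float64(372.6), np.float64(193.3), np.float64(428.2), np.float64(251.8)]
scene 0.63 101 u 332 341 v 193 204 c 336.4 198.5
  model -46 [np.float64(331.2), np.float64(185.7), np.float64(341.7), np.float64(200.8)]
  model -42 [np.float64(331.2), np.float64(185.0), np.float64(341.6), np.float64(200.1)]
  model -38 [np.float64(331.2), np.float64(184.3), np.float64(341.6), np.float64(199.4)]
t 18.52 shift [46.2 13.   1.1] clamp-frame tcp [  0.3 -88.2 156. ] tip z 139.0 F [ 0.4  -0.72  0.09] toolx [0.43  0.903 0.   ] q6 -1.16
```

Run:
```python
from look import *
p=[533.187,73.977,-.429]
B=dict(side=(317,206,328,222),wrist=(363,188,412,239),scene=(332,193,341,204))
th=np.linspace(0,2*np.pi,60)
def sil(cc,x,y,zt):
    P=[[x+rr*np.cos(t),y+rr*np.sin(t),zt+z] for z,rr in((0,13),(-29,13),(-29,15),(-34,15)) for t in th]
    q=proj(cc,toW(p,P)); return np.r_[q.min(0),q.max(0)]
C={n:cam(n) for n in B}
f=lambda v:np.concatenate([(sil(C[n],*v)-np.array(B[n])-[0,0,1,1])*(1 if n=='wrist' else 1.5) for n in B])
r=least_squares(f,[0,-43,115],loss='soft_l1',f_scale=2);print(r.x.round(1),f(r.x).round(1))
```

```text
[  1.  -41.8  98.6] [ 1.2 -1.5  1.5  0.1  0.3 -0.5 -0.9 -0.2 -0.6 -2.3 -0.1  2.3]
```

Request:
arm_command([
  [15.5, 0, 0, 0],
  [15.5, 0, 0, 0],
  [15.5, 0, 0, 0],
  [0, 5, 0, 0],
  [0, 5, 0, 0],
  [0, 5, 0, 0],
  [0, 0, 0, 0],
])

```text
t: 19.1
ee_pos: [515.5, 35.0, 139.6]
orientation: [-1.386, -0.873, 0.877]
ft_force: [0.1, -0.1, -0.5]
width: 0.6
```

Request:
arm_command([
  [0, 2.5, 0, 0],
  [0, 2.5, 0, 0],
  [0, 2.5, 0, 0],
])

```text
t: 19.35
ee_pos: [516.7, 35.3, 133.3]
orientation: [-1.388, -0.875, 0.875]
ft_force: [0.3, 0.1, -0.7]
width: 0.6
```

Run:
```python
from look import *
from go import go
go(.5,-41.5,99)
im=get_image('side'); a=cv2.resize(im[150:260,260:420],(400,275),interpolation=cv2.INTER_CUBIC)
im=get_image('scene'); b=cv2.resize(im[150:260,260:420],(400,275),interpolation=cv2.INTER_CUBIC)
cv2.imwrite('pics/s9.png',cv2.resize(np.vstack([a,b]),(436,600)))
```

```text
t 19.35 shift [ 0.5 17.3  0.6] clamp-frame tcp [  1.1 -42.  133.3] tip z 116.3 F [ 0.31  0.1  -0.65] toolx [0.431 0.902 0.   ] q6 -1.08
```

View pics/s9.png

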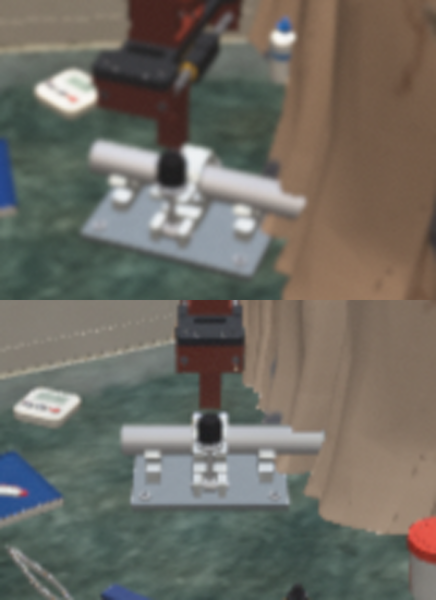

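Request:
arm_command([
  [0.3, 2, 0, 0],
  [0.3, 2, 0, 0],
  [0, 2, 0, 0],
])

```text
t: 19.7
ee_pos: [517.2, 36.2, 127.4]
orientation: [-1.388, -0.876, 0.875]
ft_force: [-0.1, -0.4, 0.5]
width: 0.6
```

Request:
arm_command([
  [0, 1.5, 0, 0],
  [0, 1.5, 0, 0],
])

```text
t: 19.87
ee_pos: [517.1, 36.2, 124.3]
orientation: [-1.387, -0.876, 0.876]
ft_force: [-0.4, 0.5, -0.2]
width: 0.5
```

Request:
arm_command([
  [0, 1, 0, 0],
  [0, 1, 0, 0],
])

```text
t: 20.03
ee_pos: [517.0, 36.2, 122.3]
orientation: [-1.387, -0.876, 0.876]
ft_force: [-0.1, -0.1, 0.5]
width: 0.2
```

Request:
arm_command([
  [0, 1, 0, 0],
  [0, 1, 0, 0],
])

```text
t: 20.2
ee_pos: [517.1, 36.2, 120.4]
orientation: [-1.387, -0.876, 0.876]
ft_force: [-0.5, -0.8, 0.0]
width: 0.4
```

Tip at 103.4; still free.

Request:
arm_command([
  [0, 0.8, 0, 0],
  [0, 0.8, 0, 0],
])

```text
t: 20.37
ee_pos: [517.3, 36.2, 119.2]
orientation: [-1.388, -0.876, 0.876]
ft_force: [-1.3, -0.5, 8.0]
width: 0.4
```

Request:
arm_command([
  [0, 0.8, 0, 0],
  [0, 0.8, 0, 0],
])

```text
t: 20.53
ee_pos: [517.3, 36.1, 117.9]
orientation: [-1.388, -0.876, 0.875]
ft_force: [-0.9, -0.1, 8.0]
width: 0.1
```

Request:
arm_command([
  [0, 0.8, 0, 0],
  [0, 0.8, 0, 0],
])

```text
t: 20.7
ee_pos: [517.4, 36.1, 116.7]
orientation: [-1.388, -0.876, 0.876]
ft_force: [-3.3, -0.6, 15.4]
width: 0.5
```

Request:
arm_command([
  [0, 0, 0, 0],
])

```text
t: 20.78
ee_pos: [517.3, 36.1, 116.6]
orientation: [-1.388, -0.876, 0.875]
ft_force: [-3.1, -1.2, 10.6]
width: 0.6
```

Request:
arm_command([
  [0, 0, 0, 0],
  [0, 0, 0, 0],
])

```text
t: 20.95
ee_pos: [517.3, 36.1, 116.6]
orientation: [-1.388, -0.876, 0.875]
ft_force: [-3.1, -1.3, 10.7]
width: 0.4
```

Request:
arm_command([
  [0, 0.3, 0, 0],
  [0, 0, 0, 0],
])

```text
t: 21.12
ee_pos: [517.4, 36.1, 116.5]
orientation: [-1.388, -0.876, 0.875]
ft_force: [-3.6, -1.8, 13.7]
width: 0.4
```

Request:
arm_command([
  [0, 0.3, 0, 0],
  [0, 0, 0, 0],
])

```text
t: 21.28
ee_pos: [517.4, 36.0, 116.4]
orientation: [-1.388, -0.876, 0.875]
ft_force: [-3.5, -1.3, 14.0]
width: 0.3
```

Request:
arm_command([
  [0, 0.25, 0, 0],
  [0, 0, 0, 0],
  [0, 0, 0, 0],
])

```text
t: 21.53
ee_pos: [517.4, 36.0, 116.2]
orientation: [-1.388, -0.876, 0.875]
ft_force: [-3.1, -1.0, 15.4]
width: 0.6
```

Request:
arm_command([
  [0, -1, 0, 0],
  [0, -3, 0, 0],
  [0, -10, 0, 0],
  [0, -20, 0, 0],
  [-20, -25, 0, 0],
  [-30, -20, 0, 0],
  [-35, 0, 0, 0],
  [-35, 0, 0, 0],
  [-35, 0, 0, 0],
  [0, 0, 0, 0],
  [0, 0, 0, 0],
])

```text
t: 22.45
ee_pos: [449.9, -105.0, 194.5]
orientation: [-1.389, -0.873, 0.873]
ft_force: [0.8, -0.6, 0.1]
width: 0.9
```

Run:
```python
from look import *
from go import go
go(0,0,99)
p=[533.187,73.977,-.429]
a=get_image('side'); b=get_image('scene')
o=look(['side','scene'],['ear','crown','tube','bolt_pivot','nut_top'])
solve(o,p+[.1,0],[3,4],nut=21)
cv2.imwrite('pics/s10.png',np.vstack([cv2.resize(x[150:260,260:420],(436,300),interpolation=cv2.INTER_CUBIC) for x in(a,b)]))
```

```text
t 22.45 shift [197.4  78.5   2.6] clamp-frame tcp [  -1.3 -197.4  194.5] tip z 177.5 F [ 0.81 -0.59  0.06] toolx [0.433 0.901 0.   ] q6 -1.38
side ear [0.2 1. ]
side crown [-0.  -1.7]
side tube [-4.9 -2.1]
side bolt_pivot [ 1.6 -1.3]
scene ear [-0.4 -0.2]
scene crown [ 1.6 -0.1]
scene tube [-4.9  2.6]
scene bolt_pivot [-0.8 -1.4]
scene nut_top [-1.1  0.1]
pose [533.187, 73.977, -0.429, 0.069, -0.1]
```

View pics/s10.png

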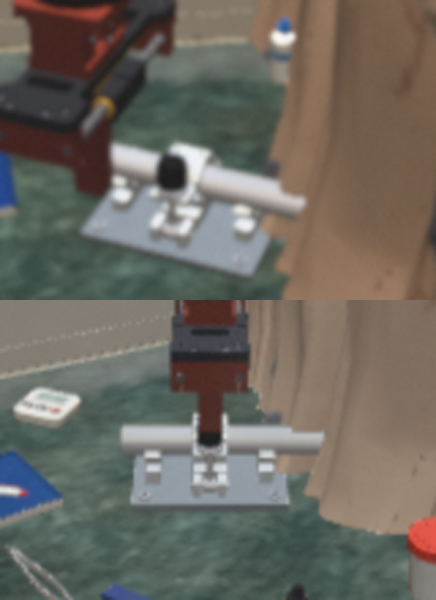

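```bash
python3 -c "
from workcell import *
print(close_job())"
```

```text
the job is handed in; nothing more can be done
None
```

The clamp is closed on the tube and the job is handed in, at about 22.7 s of the 42 s allowed.

- **Cap:** I swung the upper half over until the liner touched. The push rose from about 1 N to 6.3 N at the ear, which I estimate put about 14 N on the liner. I then let go.
- **Bolt:** I pushed the bolt upright until it met the slot's bottom. The reaction there was about 6.6 N sideways and 4.8 N upward.
- **Nut:** I pressed the nut down. It slid at 8.0 N, then bore on the ear, and I stopped at a steady 15.4 N, inside the 13 to 18 N range.
- **Retreat:** The arm backed off and was touching nothing.

**Last checks:** The final pictures show the cap down, the bolt standing in the slot, the nut on the ear, and the tube where it lay. The timer, dropper bottle and cup look undisturbed, though only part of the cup shows.

**Checks that disagreed or were unclear:**
- The nut's top was at about 103 mm when I came down on it, against the 120 mm I expected. It was about 17 mm down the bolt before my deliberate push. I did not find out whether my sideways push moved it or it started there.
- The last bolt-angle fit came out at its lower limit of -0.1 rad. That is not reliable, because the finger hid part of the nut in one view.
- The tube detections were about 5 pixels off the model in both cameras. The tube itself looked unmoved.
- The first 15.4 N on the nut was only momentary; it settled at 10.6 N. I added three small steps to reach the steady value.

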